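# Sort out the swapped storage-jar lids

### The job

The lids of the four stoneware storage jars got mixed up after washing up: every jar wears a lid of another colour. Swap them until each jar is closed by the lid of its own colour, sitting level and fully home in the mouth; the cork trivet is free for a lid that has to wait. Set the lids down rather than dropping them, and leave the jars and the tea box standing where they are.

Things in the scene. Friction and masses are not known exactly. Their poses are not given: they have to be found in the camera images.
- lid_blue: cobalt blue stoneware lid, loose, round, 0.16 kg, at first on a jar of another colour. Origin on its axis under the spigot, z up. Heights over the origin: clay spigot 64 mm across to 14 mm (foot bevelled to 50 mm across), domed cover 84 mm across 14-23 mm, round knob 23-54 mm, 27 mm across at 42-48 mm, 21 mm at its foot. Stands level on its spigot on a flat surface.
- lid_white: off-white stoneware lid, loose, round, 0.16 kg, at first on a jar of another colour. Origin on its axis under the spigot, z up. Heights over the origin: clay spigot 64 mm across to 14 mm (foot bevelled to 50 mm across), domed cover 84 mm across 14-23 mm, round knob 23-54 mm, 27 mm across at 42-48 mm, 21 mm at its foot. Stands level on its spigot on a flat surface.
- lid_red: brick red stoneware lid, loose, round, 0.16 kg, at first on a jar of another colour. Origin on its axis under the spigot, z up. Heights over the origin: clay spigot 64 mm across to 14 mm (foot bevelled to 50 mm across), domed cover 84 mm across 14-23 mm, round knob 23-54 mm, 27 mm across at 42-48 mm, 21 mm at its foot. Stands level on its spigot on a flat surface.
- lid_yellow: mustard yellow stoneware lid, loose, round, 0.16 kg, at first on a jar of another colour. Origin on its axis under the spigot, z up. Heights over the origin: clay spigot 64 mm across to 14 mm (foot bevelled to 50 mm across), domed cover 84 mm across 14-23 mm, round knob 23-54 mm, 27 mm across at 42-48 mm, 21 mm at its foot. Stands level on its spigot on a flat surface.
- jar_blue: cobalt blue stoneware jar, loose, upright, empty, 0.75 kg, 104 mm across, 90 mm tall; its coloured shoulder shows round the lid. All jars one size. Origin: centre of underside, z up. Mouth 71 mm across, clay rim 83 mm across, 90 mm up. A lid fully home has its spigot in the mouth (3.5 mm play all round), cover flat on the rim, origin 76 mm above the jar's.
- jar_white: off-white stoneware jar, loose, upright, empty, 0.75 kg, 104 mm across, 90 mm tall; its coloured shoulder shows round the lid. All jars one size. Origin: centre of underside, z up. Mouth 71 mm across, clay rim 83 mm across, 90 mm up. A lid fully home has its spigot in the mouth (3.5 mm play all round), cover flat on the rim, origin 76 mm above the jar's.
- jar_red: brick red stoneware jar, loose, upright, empty, 0.75 kg, 104 mm across, 90 mm tall; its coloured shoulder shows round the lid. All jars one size. Origin: centre of underside, z up. Mouth 71 mm across, clay rim 83 mm across, 90 mm up. A lid fully home has its spigot in the mouth (3.5 mm play all round), cover flat on the rim, origin 76 mm above the jar's.
- jar_yellow: mustard yellow stoneware jar, loose, upright, empty, 0.75 kg, 104 mm across, 90 mm tall; its coloured shoulder shows round the lid. All jars one size. Origin: centre of underside, z up. Mouth 71 mm across, clay rim 83 mm across, 90 mm up. A lid fully home has its spigot in the mouth (3.5 mm play all round), cover flat on the rim, origin 76 mm above the jar's.
- trivet: Round cork trivet, 124 mm diameter, 16 mm thick, flat on the worktop and fixed, empty at the start: a free spot for a lid. Origin at the centre of its underside, z up.
- tea_box: Bystander: pale green closed carton of tea, loose, 71 x 126 x 76 mm (x, y, z), standing at the left of the jars. Origin at the centre of its underside.

How it is judged:
By the outcome, as a careful person would: the job done as asked, in the order asked, and still so for the second after the job is handed in, with the robot touching nothing.
It also fails if it takes over 128 s, if anything falls off the work surface, if the arm or the gripper's body presses on something with over 40 N, if the wrist force passes 120 N, or if a joint passes its speed limit or range.

### The arm

A 7-joint arm with a two-finger parallel gripper is mounted at the origin on the work surface; the furniture and walls round the work are solid. World frame = base frame: x ahead of the robot, y to its left, z up, the work surface at z = 0. Lengths are in m, angles in degrees, forces in N, time in s.
With the tool pointing down it reaches from about 0.425 to 0.875 m from the base axis. Payload 9.9 kg.
Tool frame: the origin (TCP) lies midway between the tips of the shut fingers; the grasp point (between the pads) lies 19 mm behind it; z points along the fingers, y is the line along which they close (so a half turn about z gives the same grasp; the last joint's range is limited). The gripper opens to 85 mm and grips with 20 to 120 N. Pads are 22 mm wide; open, the fingers measure 114 mm over their backs; the gripper's body (76 mm by 85 mm) begins 54 mm behind the grasp point. The pads swing forward as they close: fully open they stand 13 mm farther back than shut.
Start: joints at [-68.686, 32.985, 1.427, 82.34, -0.859, 64.687, -3.237], TCP at [0.297, 0.606, 0.231] pointing down, gripper open.
Joint ranges: [-157.87, 157.87], [-19.46, 123.44], [-87.15, 90], [11.01, 140.99], [-62.26, 242.26], [9.8, 113.94], [-161.44, 161.44]. Speed limits (degrees/s): [127.2, 127.2, 172.46, 172.46, 180, 180, 180].

### API

Orientations are given as [roll, pitch, yaw] about the fixed x, y, z axes, in that order (R = Rz(yaw) Ry(pitch) Rx(roll)).
In Python, from station import env gives the robot as it stands. The module is installed in compiled form; this text tells all that it offers.
- The arm moves only by the shell command python3 -m inch 'ROWS' [FORCE]. ROWS is JSON, a list of rows, each an object of numbers: "tx", "ty", "tz": the shift along the tool's x, y, z in m; "roll": the turn about the tool's z in rad; "gripper": the opening, from 0 (shut) to 1 (fully open). In form: [{"tx": .., "ty": .., "tz": .., "roll": .., "gripper": ..}, ...]. A call has exactly 10 rows; each row is the pose to reach, as a shift and turn from the pose commanded when the call began, along the tool's axes at that moment; what a row does not reach only later rows make up. A row lasts 1/8 s, in which the tool goes at most 62.5 mm and 10.7 degrees, less where a joint would pass 70% of its speed; a pose out of reach is approached as far as the arm can. A call with a gripper value outside its range is refused whole. The fingers move at their own pace and stop on an object; FORCE is the grip in N (left out, the last holds). Time passes only in rows, so rows that repeat a pose let the fingers close, or fill a call up. It gives the time, the measured TCP pose, the force, the opening and the grip force at its end, in the units of the state.
- env.get_state(): the state, without advancing time (a new reading comes with each control period).
- env.get_image(name): name is "scene" or "top"; returns a dict with "color" (480x640x3 uint8, red, green, blue), "fovy" (degrees; the focal length in pixels is half the picture's height over the tangent of half this angle, whatever the lens; pixels are square), "cx", "cy" (the principal point, pixels), "view" (4x4, takes a point from world to camera coordinates). Camera axes: x right, y down, z forward; pixel columns grow to the right and rows downward; lengths in m; the calibration is good to about 2 mm. A picture is of the moment at which its call begins. There is no depth.
- env.hand_in(): hands the job in; it is judged then, once.
The state is a dict: "t": time; "joint_pos": joint angles; "qvel": joint speeds; "effort": joint torques, N m; "tool_pos": TCP position; "ee_rot": TCP orientation; "ft_force": force on the tool from outside, world axes, zero at the start; "ft_torque": the same for the moment, N m; "gripper_width": finger opening in m; "grip_force": force on a finger pad.
Only numpy, scipy, OpenCV 4.12 (cv2) and the standard library are available. Lean on these libraries where they do the work, as an engineer would, in place of code of your own. Each camera call takes 0.05 s, during which the arm holds its last target. There are 200 camera calls.

## Working session

There is one attempt and no reset: what is moved stays moved. The work goes in short steps, Python scripts to look and compute and a shell command to move; the robot and the scene stay as the last step left them, time stands still between calls to the robot, and variables do not carry over. Pictures are saved under pics/ and viewed, at most 14 in all, crops included, and the job is handed in when it is done.

```bash
mkdir -p pics; python3 - <<'E'
from station import env
import cv2,pickle
for n in("scene","top"):
    i=env.get_image(n); cv2.imwrite(f"pics/{n}0.png",i["color"][:,:,::-1]); print(n,i["fovy"],i["cx"],i["cy"],i["view"])
    pickle.dump(i,open(f"pics/{n}0.pkl","wb"))
print(env.get_state())
E
```

```text
scene 46.802318882167015 320.73218813167307 239.71232177607396 [[-0.73962393 -0.67265458 -0.02218695  0.38167115]
 [-0.30112738  0.3602301  -0.88292501  0.17693727]
 [ 0.60189596 -0.64635137 -0.46898951  1.13683121]
 [ 0.          0.          0.          1.        ]]
top 49.48202357258314 320.03795116844947 239.8682910063392 [[ 2.49456812e-02 -9.99687139e-01  1.82701834e-03  3.22306854e-02]
 [-9.97398032e-01 -2.50121294e-02 -6.76133116e-02  4.53457331e-01]
 [ 6.76378556e-02 -1.35604381e-04 -9.97709929e-01  1.49879878e+00]
 [ 0.00000000e+00  0.00000000e+00  0.00000000e+00  1.00000000e+00]]
{'t': 0.1, 'joint_pos': array([-68.68603324,  33.0274057 ,   1.42346493,  82.37958511,
        -0.85958944,  64.68698015,  -3.23858194]), 'qvel': array([-0.00158995, -0.07288613, -0.07144492, -0.10242869, -0.02268873,
        0.12350283,  0.01328101]), 'effort': array([ 5.59843727e-03, -7.67288947e+01,  2.25763388e+00, -2.86598593e+01,
        1.58862839e-02,  8.60708038e-03, -1.39548592e-05]), 'tool_pos': array([0.29693936, 0.60574282, 0.23054649]), 'ee_rot': array([-1.79916696e+02,  3.98676037e-03,  1.53885253e+02]), 'ft_force': array([ 1.04064346,  0.38728233, -0.48178378]), 'ft_torque': array([ 0.03208407,  0.00202928, -0.0160997 ]), 'grip_force': 0.0, 'gripper_width': 0.08538365393291135}
```

View pics/top0.png

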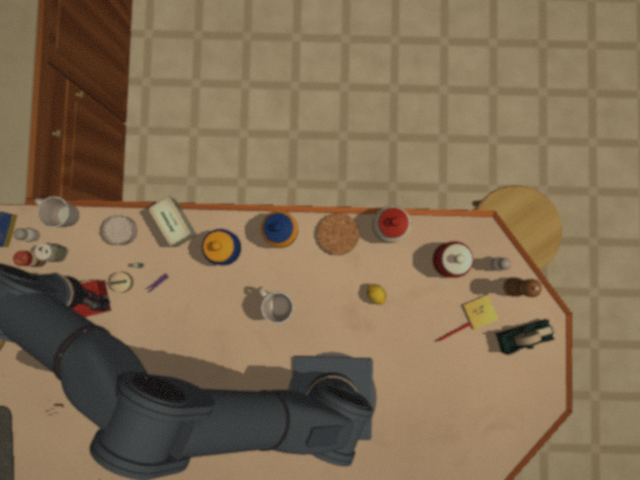

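View pics/scene0.png

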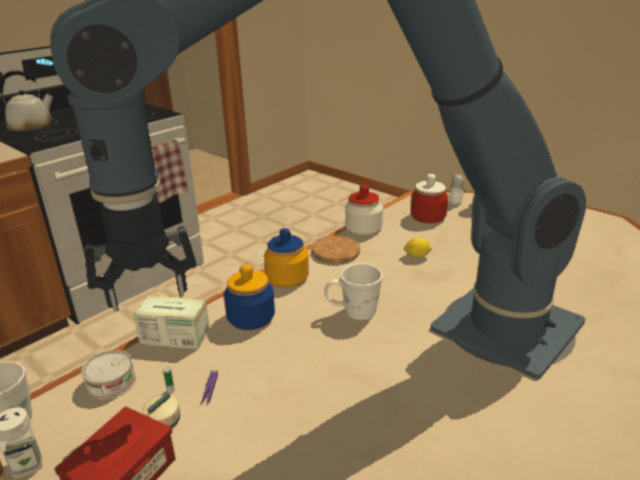

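```bash
python3 - <<'E'
import cv2,numpy as np
a=cv2.imread("pics/top0.png"); s=cv2.imread("pics/scene0.png")
C=[(221,247),(280,228),(391,224),(453,259)];D=[(249,297),(287,257),(364,210),(430,199)]
def t(i,c,h=25,k=8):
    r=cv2.resize(i[c[1]-h:c[1]+h,c[0]-h:c[0]+h],None,fx=k,fy=k,interpolation=cv2.INTER_CUBIC)
    for j in range(0,2*h,5):
        for q in range(0,2*h,5): cv2.circle(r,(int((j+.5)*k),int((q+.5)*k)),1,(0,255,0),-1)
    return r
T=[t(a,c) for c in C]
m=np.vstack([np.hstack(T[:2]),np.hstack(T[2:])]);cv2.imwrite("pics/ctop.png",cv2.resize(m,(600,600)))
T=[t(s,c,32,8) for c in D]
m=np.vstack([np.hstack(T[:2]),np.hstack(T[2:])]);cv2.imwrite("pics/cscene.png",cv2.resize(m,(600,600)))
E
```

```text
(no output)
```

View pics/ctop.png

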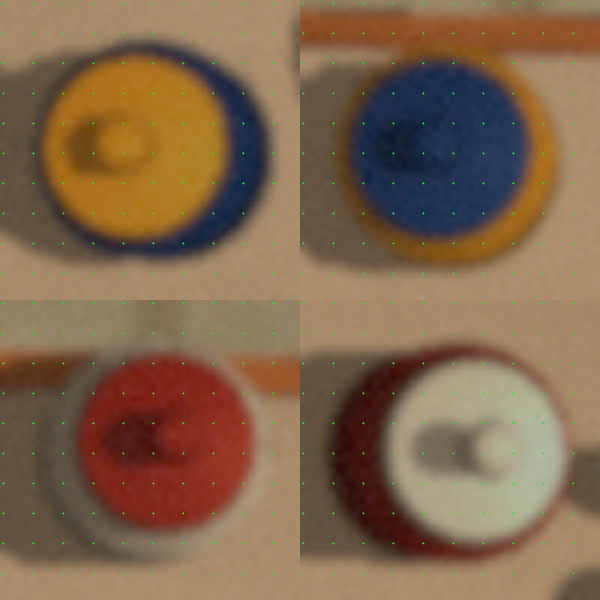

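View pics/cscene.png

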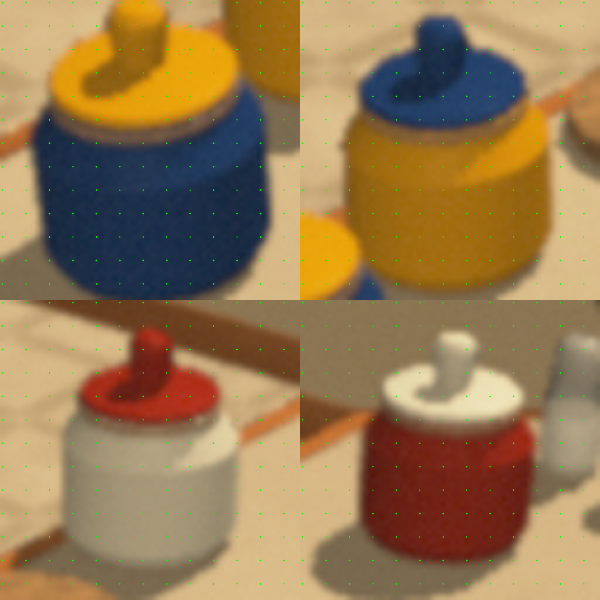

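```bash
cat > h.py <<'E'
import numpy as np,pickle
def cam(n):
    i=pickle.load(open(f"pics/{n}0.pkl","rb")); return i["view"],240/np.tan(np.radians(i["fovy"]/2)),i["cx"],i["cy"]
def ray(n,u,v):
    V,f,cx,cy=cam(n); R=V[:3,:3]; return -R.T@V[:3,3], R.T@np.array([(u-cx)/f,(v-cy)/f,1])
def at(n,u,v,z):
    o,d=ray(n,u,v); return (o+d*(z-o[2])/d[2])[:2]
def tri(p,q):
    A=[];b=[]
    for n,c in(("top",p),("scene",q)):
        o,d=ray(n,*c); d/=np.linalg.norm(d); P=np.eye(3)-np.outer(d,d); A.append(P); b.append(P@o)
    return np.linalg.lstsq(np.vstack(A),np.hstack(b),rcond=None)[0]
def go(x,y,z=None):
    from station import env
    from scipy.spatial.transform import Rotation as Rt
    s=env.get_state(); R=Rt.from_euler("xyz",s["ee_rot"],degrees=True).as_matrix()
    p=s["tool_pos"]; z=p[2] if z is None else z
    print("shift",np.round(R.T@(np.array([x,y,z])-p),4),"pos",p.round(4),"rpy",s["ee_rot"].round(2),"w",s["gripper_width"],"F",s["ft_force"].round(1),"t",s["t"], "r",np.hypot(x,y))
E
python3 - <<'E'
from h import *
T=dict(y=[(218.33,246.17),(247.2,280.5)],b=[(277.83,227.25),(284.8,243.3)],r=[(393.1,222.17),(363.3,197.7)],w=[(456.67,258.75),(430.1,186.5)])
for k,(p,q) in T.items(): print(k,at("top",*p,.093).round(4),at("scene",*q,.095).round(4),tri(p,q).round(4))
print("trivet",at("top",337,234,.016).round(4),at("scene",335.5,248,.016).round(4),"mug",at("top",276,305,.09),"box",at("top",170,222,.076))
x,y=at("top",218.33,246.17,.093); go(x,y)
E
```

```text
y [0.4228 0.3232] [0.4209 0.3253] [0.423  0.3233 0.0932]
b [0.4792 0.161 ] [0.4766 0.1629] [0.4791 0.1608 0.0933]
r [ 0.5013 -0.1571] [ 0.4992 -0.155 ] [ 0.5011 -0.1571  0.0937]
w [ 0.4046 -0.3337] [ 0.4035 -0.3342] [ 0.4039 -0.3335  0.0951]
trivet [ 0.4708 -0.0053] [ 0.4672 -0.0028] mug [0.2656178  0.15972796] box [0.48792982 0.46411001]
shift [-0.2374 -0.1983  0.0003] pos [0.2969 0.6057 0.2305] rpy [-179.92    0.    153.89] w 0.08538365393291135 F [ 1.   0.4 -0.5] t 0.1 r 0.532204658203146
```

```bash
python3 -m inch '[{"tx":-0.02,"ty":-0.017,"gripper":1},{"tx":-0.06,"ty":-0.05,"gripper":1},{"tx":-0.10,"ty":-0.083,"gripper":1},{"tx":-0.14,"ty":-0.117,"gripper":1},{"tx":-0.18,"ty":-0.15,"gripper":1},{"tx":-0.215,"ty":-0.18,"gripper":1},{"tx":-0.232,"ty":-0.194,"tz":0.02,"gripper":1},{"tx":-0.237,"ty":-0.198,"tz":0.05,"gripper":1},{"tx":-0.237,"ty":-0.198,"tz":0.07,"gripper":1},{"tx":-0.237,"ty":-0.198,"tz":0.07,"gripper":1}]' 40
python3 - <<'E'
from h import *
go(.4225,.3236,.102)
E
```

```text
shift [-0.2369 -0.1979  0.1289] pos [0.2969 0.6057 0.2305] rpy [-179.92    0.    153.89] w 0.08538365393291135 F [ 1.   0.4 -0.5] t 0.1 r 0.5321871945096011invalid input
```

```bash
python3 -m inch '[{"tx":-0.02,"ty":-0.017,"tz":0,"roll":0,"gripper":1},{"tx":-0.06,"ty":-0.05,"tz":0,"roll":0,"gripper":1},{"tx":-0.10,"ty":-0.083,"tz":0,"roll":0,"gripper":1},{"tx":-0.14,"ty":-0.117,"tz":0,"roll":0,"gripper":1},{"tx":-0.18,"ty":-0.15,"tz":0,"roll":0,"gripper":1},{"tx":-0.215,"ty":-0.18,"tz":0,"roll":0,"gripper":1},{"tx":-0.232,"ty":-0.194,"tz":0.02,"roll":0,"gripper":1},{"tx":-0.237,"ty":-0.198,"tz":0.05,"roll":0,"gripper":1},{"tx":-0.237,"ty":-0.198,"tz":0.07,"roll":0,"gripper":1},{"tx":-0.237,"ty":-0.198,"tz":0.07,"roll":0,"gripper":1}]' 40
python3 - <<'E'
from h import *
go(.4225,.3236,.102)
E
```

```text
t: 1.35
tool_pos: [0.4219, 0.3232, 0.16]
ee_rot: [-179.8, -0.1, 153.9]
ft_force: [0.3, -0.9, -0.3]
gripper_width: 0.0849
grip_force: 0.0
shift [-0.0004  0.0008  0.058 ] pos [0.4219 0.3232 0.16  ] rpy [-1.7982e+02 -8.0000e-02  1.5387e+02] w 0.08491515893268858 F [ 0.3 -0.9 -0.3] t 1.35 r 0.5321871945096011
```

```bash
python3 -m inch '[{"tx":0,"ty":0.001,"tz":0.02,"roll":0,"gripper":1},{"tx":0,"ty":0.001,"tz":0.04,"roll":0,"gripper":1},{"tx":0,"ty":0.001,"tz":0.055,"roll":0,"gripper":1},{"tx":0,"ty":0.001,"tz":0.058,"roll":0,"gripper":1},{"tx":0,"ty":0.001,"tz":0.058,"roll":0,"gripper":0.5},{"tx":0,"ty":0.001,"tz":0.058,"roll":0,"gripper":0.3},{"tx":0,"ty":0.001,"tz":0.058,"roll":0,"gripper":0},{"tx":0,"ty":0.001,"tz":0.058,"roll":0,"gripper":0},{"tx":0,"ty":0.001,"tz":0.058,"roll":0,"gripper":0},{"tx":0,"ty":0.001,"tz":0.058,"roll":0,"gripper":0}]' 40
python3 - <<'E'
from h import *
from station import env
import cv2
i=env.get_image("scene")["color"][:,:,::-1]
cv2.imwrite("pics/s1.png",cv2.resize(i[200:350,180:330],None,fx=4,fy=4,interpolation=cv2.INTER_CUBIC))
go(.47,-.005,.2)
E
```

```text
t: 2.6
tool_pos: [0.4233, 0.3249, 0.1039]
ee_rot: [180.0, 0.0, 153.9]
ft_force: [-1.2, -0.4, 5.9]
gripper_width: 0.0251
grip_force: 38.9
shift [-0.1872 -0.2756 -0.0962] pos [0.4233 0.3249 0.1039] rpy [1.7997e+02 1.0000e-02 1.5388e+02] w 0.02517331205899655 F [-0.5 -0.4  5.6] t 2.65 r 0.4700265949922408
```

View pics/s1.png

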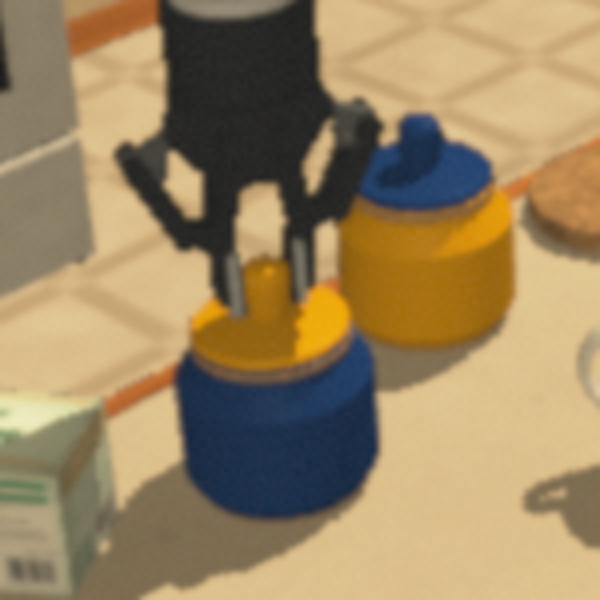

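```bash
python3 -m inch '[{"tx":0,"ty":0,"tz":-0.01,"roll":0,"gripper":0},{"tx":0,"ty":0,"tz":-0.03,"roll":0,"gripper":0},{"tx":0,"ty":0,"tz":-0.06,"roll":0,"gripper":0},{"tx":-0.01,"ty":-0.015,"tz":-0.09,"roll":0,"gripper":0},{"tx":-0.03,"ty":-0.045,"tz":-0.1,"roll":0,"gripper":0},{"tx":-0.06,"ty":-0.09,"tz":-0.1,"roll":0,"gripper":0},{"tx":-0.09,"ty":-0.135,"tz":-0.1,"roll":0,"gripper":0},{"tx":-0.12,"ty":-0.177,"tz":-0.1,"roll":0,"gripper":0},{"tx":-0.15,"ty":-0.221,"tz":-0.1,"roll":0,"gripper":0},{"tx":-0.175,"ty":-0.258,"tz":-0.1,"roll":0,"gripper":0}]' 40
python3 - <<'E'
from h import *
from station import env
import cv2
a=env.get_image("top")["color"][:,:,::-1];i=env.get_image("scene")["color"][:,:,::-1]
a=a[180:280,180:360];i=i[120:320,200:400]
cv2.imwrite("pics/s2.png",np.hstack([cv2.resize(a,(630,350)),]));cv2.imwrite("pics/s2b.png",np.vstack([cv2.resize(a[30:90,5:95],(600,400),interpolation=cv2.INTER_CUBIC)]))
b=cv2.resize(i,(340,340),interpolation=cv2.INTER_CUBIC);c=cv2.resize(a[40:94,10:70],(450,405),interpolation=cv2.INTER_CUBIC)
o=np.zeros((405,790,3),np.uint8);o[:340,:340]=b;o[:,340:]=c;cv2.imwrite("pics/s2.png",o)
go(.47,-.005,.05)
E
```

```text
t: 3.9
tool_pos: [0.4667, 0.0141, 0.2039]
ee_rot: [180.0, 0.0, 153.8]
ft_force: [0.9, 0.2, -2.0]
gripper_width: 0.0254
grip_force: 39.6
shift [-0.0096 -0.0125  0.1539] pos [0.4669 0.0108 0.2039] rpy [-1.7991e+02  8.0000e-02  1.5346e+02] w 0.02591815533772614 F [-0.2 -0.1 -2.2] t 4.0 r 0.4700265949922408
```

View pics/s2.png

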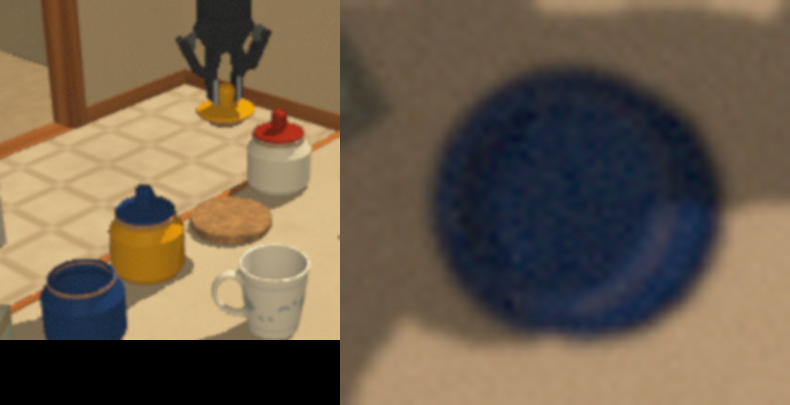

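```bash
python3 -m inch '[{"tx":-0.008,"ty":-0.011,"tz":0.02,"roll":0,"gripper":0},{"tx":-0.010,"ty":-0.013,"tz":0.06,"roll":0,"gripper":0},{"tx":-0.010,"ty":-0.013,"tz":0.1,"roll":0,"gripper":0},{"tx":-0.010,"ty":-0.013,"tz":0.13,"roll":0,"gripper":0},{"tx":-0.010,"ty":-0.013,"tz":0.145,"roll":0,"gripper":0},{"tx":-0.010,"ty":-0.013,"tz":0.152,"roll":0,"gripper":0},{"tx":-0.010,"ty":-0.013,"tz":0.156,"roll":0,"gripper":0},{"tx":-0.010,"ty":-0.013,"tz":0.158,"roll":0,"gripper":0},{"tx":-0.010,"ty":-0.013,"tz":0.159,"roll":0,"gripper":0},{"tx":-0.010,"ty":-0.013,"tz":0.1595,"roll":0,"gripper":0}]' 40
python3 - <<'E'
from h import *
print(at("scene",248,284.8,.09),at("top",219.1,246.8,.09))
go(.47,-.005,.044)
E
```

```text
t: 5.25
tool_pos: [0.4702, 0.0001, 0.0441]
ee_rot: [180.0, 0.0, 153.9]
ft_force: [1.0, -1.2, -2.5]
gripper_width: 0.0255
grip_force: 39.7
[0.41349352 0.33012424] [0.42129293 0.32159525]
shift [-0.002  -0.0047  0.0001] pos [4.702e-01 1.000e-04 4.410e-02] rpy [1.7998e+02 3.0000e-02 1.5388e+02] w 0.02554371885979723 F [ 1.  -1.2 -2.5] t 5.25 r 0.4700265949922408
```

```bash
python3 -m inch '[{"tx":0,"ty":0,"tz":0.0005,"roll":0,"gripper":0},{"tx":0,"ty":0,"tz":0.001,"roll":0,"gripper":0},{"tx":0,"ty":0,"tz":0.0015,"roll":0,"gripper":0},{"tx":0,"ty":0,"tz":0.002,"roll":0,"gripper":0},{"tx":0,"ty":0,"tz":0.0025,"roll":0,"gripper":0},{"tx":0,"ty":0,"tz":0.003,"roll":0,"gripper":0},{"tx":0,"ty":0,"tz":0.003,"roll":0,"gripper":0},{"tx":0,"ty":0,"tz":0.003,"roll":0,"gripper":0},{"tx":0,"ty":0,"tz":0.003,"roll":0,"gripper":0},{"tx":0,"ty":0,"tz":0.003,"roll":0,"gripper":0}]' 40
```

```text
t: 6.5
tool_pos: [0.4703, 0.0001, 0.0435]
ee_rot: [179.9, 0.1, 153.9]
ft_force: [-10.2, -0.3, 47.5]
gripper_width: 0.0255
grip_force: 43.8
```

```bash
python3 -m inch '[{"tx":0,"ty":0,"tz":-0.001,"roll":0,"gripper":0},{"tx":0,"ty":0,"tz":-0.0025,"roll":0,"gripper":0},{"tx":0,"ty":0,"tz":-0.0025,"roll":0,"gripper":0.4},{"tx":0,"ty":0,"tz":-0.0025,"roll":0,"gripper":0.7},{"tx":0,"ty":0,"tz":-0.0025,"roll":0,"gripper":1},{"tx":0,"ty":0,"tz":-0.0025,"roll":0,"gripper":1},{"tx":0,"ty":0,"tz":-0.03,"roll":0,"gripper":1},{"tx":0,"ty":0,"tz":-0.07,"roll":0,"gripper":1},{"tx":0,"ty":0,"tz":-0.11,"roll":0,"gripper":1},{"tx":0,"ty":0,"tz":-0.13,"roll":0,"gripper":1}]' 40
python3 - <<'E'
from h import *
go(.4788,.162,.104)
E
```

```text
t: 7.75
tool_pos: [0.4706, 0.0001, 0.1727]
ee_rot: [179.9, 0.1, 153.9]
ft_force: [0.1, -0.3, -0.3]
gripper_width: 0.0853
grip_force: 0.0
shift [0.0641 0.1489 0.0688] pos [4.706e-01 1.000e-04 1.727e-01] rpy [1.7993e+02 1.1000e-01 1.5388e+02] w 0.0852816300975239 F [ 0.1 -0.3 -0.3] t 7.75 r 0.5054635891931287
```

```bash
python3 -m inch '[{"tx":0.015,"ty":0.035,"tz":0,"roll":0,"gripper":1},{"tx":0.035,"ty":0.08,"tz":0,"roll":0,"gripper":1},{"tx":0.055,"ty":0.125,"tz":0,"roll":0,"gripper":1},{"tx":0.064,"ty":0.149,"tz":0,"roll":0,"gripper":1},{"tx":0.064,"ty":0.149,"tz":0.02,"roll":0,"gripper":1},{"tx":0.064,"ty":0.149,"tz":0.05,"roll":0,"gripper":1},{"tx":0.064,"ty":0.149,"tz":0.068,"roll":0,"gripper":1},{"tx":0.064,"ty":0.149,"tz":0.0685,"roll":0,"gripper":0.5},{"tx":0.064,"ty":0.149,"tz":0.0685,"roll":0,"gripper":0},{"tx":0.064,"ty":0.149,"tz":0.0685,"roll":0,"gripper":0}]' 40
python3 - <<'E'
from h import *
from station import env
import cv2
a=env.get_image("top")["color"][:,:,::-1];i=env.get_image("scene")["color"][:,:,::-1]
def t(i,c,h=25,k=8):
    r=cv2.resize(i[c[1]-h:c[1]+h,c[0]-h:c[0]+h],None,fx=k,fy=k,interpolation=cv2.INTER_CUBIC)
    return r
m=np.hstack([t(a,(221,247)),t(i,(249,297),32,6.25)]);m=cv2.convertScaleAbs(m,alpha=1.8,beta=10)
cv2.imwrite("pics/s3.png",m)
go(.4225,.322,.2)
E
```

```text
t: 9.0
tool_pos: [0.4786, 0.1622, 0.1031]
ee_rot: [179.9, 0.1, 153.9]
ft_force: [0.2, -0.9, -1.1]
gripper_width: 0.0323
grip_force: 0.0
shift [ 0.1207  0.1188 -0.0967] pos [0.4786 0.1622 0.1032] rpy [1.7993e+02 6.0000e-02 1.5388e+02] w 0.02571519370439666 F [-0.8  0.3  4.6] t 9.1 r 0.5312158224300176
```

View pics/s3.png

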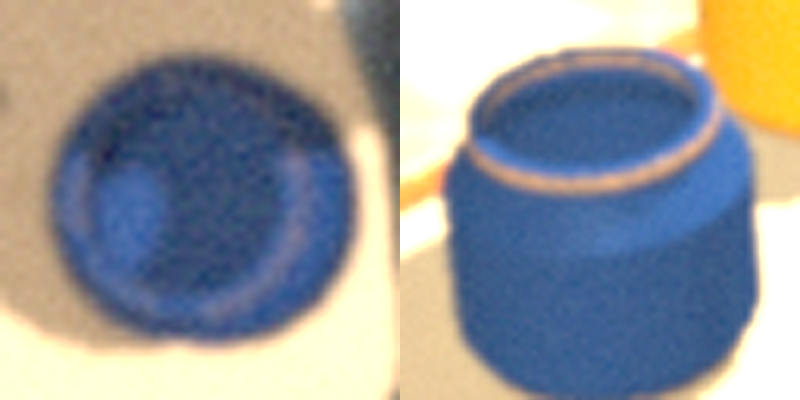

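```bash
python3 - <<'E'
from h import *
print(at("top",218.9,245.25,.089),at("scene",247.5,283.1,.089),tri((218.9,245.25),(247.5,283.1)))
go(.4225,.322,.2)
E
```

```text
[0.42561375 0.32250397] [0.42044601 0.32552453] [0.42528966 0.32262066 0.08567881]
shift [ 0.1207  0.1188 -0.0967] pos [0.4786 0.1622 0.1032] rpy [1.7993e+02 6.0000e-02 1.5388e+02] w 0.02571519370439666 F [-0.8  0.3  4.6] t 9.1 r 0.5312158224300176
```

```bash
python3 -m inch '[{"tx":0,"ty":0,"tz":-0.01,"roll":0,"gripper":0},{"tx":0,"ty":0,"tz":-0.03,"roll":0,"gripper":0},{"tx":0,"ty":0,"tz":-0.06,"roll":0,"gripper":0},{"tx":0.015,"ty":0.015,"tz":-0.08,"roll":0,"gripper":0},{"tx":0.045,"ty":0.045,"tz":-0.08,"roll":0,"gripper":0},{"tx":0.08,"ty":0.08,"tz":-0.08,"roll":0,"gripper":0},{"tx":0.11,"ty":0.11,"tz":-0.08,"roll":0,"gripper":0},{"tx":0.12,"ty":0.121,"tz":-0.08,"roll":0,"gripper":0},{"tx":0.12,"ty":0.121,"tz":-0.06,"roll":0,"gripper":0},{"tx":0.12,"ty":0.121,"tz":-0.04,"roll":0,"gripper":0}]' 40
python3 - <<'E'
from h import *
go(.424,.324,.104)
E
```

```text
t: 10.35
tool_pos: [0.4241, 0.3231, 0.1425]
ee_rot: [180.0, 0.0, 153.9]
ft_force: [-0.1, 0.0, -1.5]
gripper_width: 0.0252
grip_force: 39.5
shift [0.0005 0.0008 0.0385] pos [0.4241 0.3231 0.1425] rpy [1.7997e+02 5.0000e-02 1.5386e+02] w 0.02519501471341121 F [-0.1  0.  -1.5] t 10.35 r 0.5336215887686704
```

```bash
python3 -m inch '[{"tx":0,"ty":0.001,"tz":0.012,"roll":0,"gripper":0},{"tx":0,"ty":0.001,"tz":0.022,"roll":0,"gripper":0},{"tx":0,"ty":0.001,"tz":0.026,"roll":0,"gripper":0},{"tx":0,"ty":0.001,"tz":0.028,"roll":0,"gripper":0},{"tx":0,"ty":0.001,"tz":0.03,"roll":0,"gripper":0},{"tx":0,"ty":0.001,"tz":0.032,"roll":0,"gripper":0},{"tx":0,"ty":0.001,"tz":0.034,"roll":0,"gripper":0},{"tx":0,"ty":0.001,"tz":0.036,"roll":0,"gripper":0},{"tx":0,"ty":0.001,"tz":0.037,"roll":0,"gripper":0},{"tx":0,"ty":0.001,"tz":0.0375,"roll":0,"gripper":0}]' 40
```

```text
t: 11.6
tool_pos: [0.4241, 0.3244, 0.1047]
ee_rot: [-180.0, -0.0, 153.9]
ft_force: [-0.0, -0.2, -0.7]
gripper_width: 0.0257
grip_force: 39.5
```

```bash
python3 -m inch '[{"tx":0,"ty":0,"tz":0.0005,"roll":0,"gripper":0},{"tx":0,"ty":0,"tz":0.001,"roll":0,"gripper":0},{"tx":0,"ty":0,"tz":0.0013,"roll":0,"gripper":0},{"tx":0,"ty":0,"tz":0.0013,"roll":0,"gripper":0},{"tx":0,"ty":0,"tz":0.0013,"roll":0,"gripper":0.4},{"tx":0,"ty":0,"tz":0.0013,"roll":0,"gripper":0.7},{"tx":0,"ty":0,"tz":0.0013,"roll":0,"gripper":1},{"tx":0,"ty":0,"tz":0.0013,"roll":0,"gripper":1},{"tx":0,"ty":0,"tz":-0.03,"roll":0,"gripper":1},{"tx":0,"ty":0,"tz":-0.065,"roll":0,"gripper":1}]' 40
python3 - <<'E'
from h import *
go(.4706,.0001,.17)
E
```

```text
t: 12.85
tool_pos: [0.4238, 0.3241, 0.1702]
ee_rot: [-179.9, -0.0, 153.9]
ft_force: [0.9, 0.6, 0.5]
gripper_width: 0.0853
grip_force: 0.0
shift [-0.1847 -0.2704  0.0005] pos [0.4238 0.3241 0.1702] rpy [-1.7992e+02 -3.0000e-02  1.5388e+02] w 0.08529011931605152 F [0.9 0.6 0.5] t 12.85 r 0.4706000106247343
```

```bash
python3 -m inch '[{"tx":-0.012,"ty":-0.018,"tz":0,"roll":0,"gripper":1},{"tx":-0.04,"ty":-0.06,"tz":0,"roll":0,"gripper":1},{"tx":-0.07,"ty":-0.105,"tz":0,"roll":0,"gripper":1},{"tx":-0.1,"ty":-0.15,"tz":0,"roll":0,"gripper":1},{"tx":-0.13,"ty":-0.195,"tz":0,"roll":0,"gripper":1},{"tx":-0.16,"ty":-0.235,"tz":0,"roll":0,"gripper":1},{"tx":-0.178,"ty":-0.262,"tz":0,"roll":0,"gripper":1},{"tx":-0.185,"ty":-0.27,"tz":0.01,"roll":0,"gripper":1},{"tx":-0.185,"ty":-0.27,"tz":0.04,"roll":0,"gripper":1},{"tx":-0.185,"ty":-0.27,"tz":0.07,"roll":0,"gripper":1}]' 40
python3 - <<'E'
from h import *
from station import env
import cv2
a=env.get_image("top")["color"][:,:,::-1];i=env.get_image("scene")["color"][:,:,::-1]
def t(i,c,h=25,k=8):
    r=cv2.resize(i[c[1]-h:c[1]+h,c[0]-h:c[0]+h],None,fx=k,fy=k,interpolation=cv2.INTER_CUBIC)
    return r
m=np.vstack([np.hstack([t(a,(221,247),25,6),t(i,(249,297),32,300/64)]),np.hstack([t(a,(280,228),25,6),t(i,(287,257),32,300/64)])]);m=cv2.convertScaleAbs(m,alpha=1.4,beta=10)
cv2.imwrite("pics/s4.png",m)
go(.4706,.0001,.044)
E
```

```text
t: 14.1
tool_pos: [0.4709, 0.001, 0.0983]
ee_rot: [180.0, -0.0, 153.9]
ft_force: [0.1, 0.8, 0.4]
gripper_width: 0.0856
grip_force: 0.0
shift [-0.0022  0.      0.0529] pos [0.469  0.0011 0.0969] rpy [-179.84   -0.3   153.94] w 0.08510293284465438 F [-0.4 -1.2  0.5] t 14.2 r 0.4706000106247343
```

View pics/s4.png

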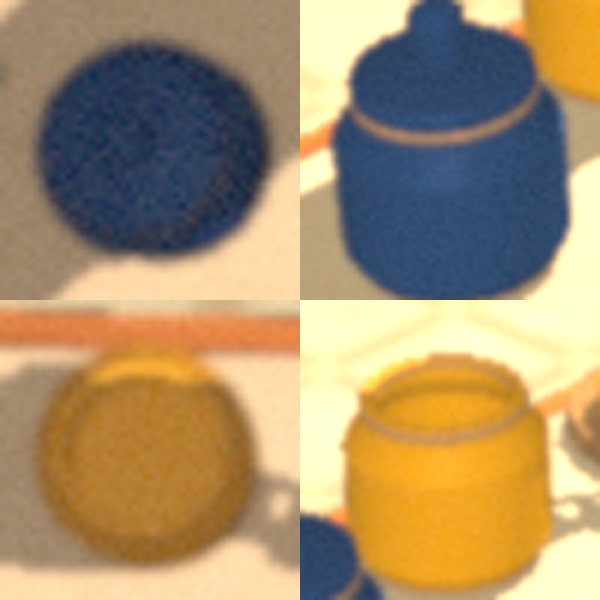

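```bash
python3 -m inch '[{"tx":0,"ty":0,"tz":0.02,"roll":0,"gripper":1},{"tx":0,"ty":0,"tz":0.04,"roll":0,"gripper":1},{"tx":0,"ty":0,"tz":0.053,"roll":0,"gripper":1},{"tx":0,"ty":0,"tz":0.056,"roll":0,"gripper":1},{"tx":0,"ty":0,"tz":0.056,"roll":0,"gripper":0.5},{"tx":0,"ty":0,"tz":0.056,"roll":0,"gripper":0.3},{"tx":0,"ty":0,"tz":0.056,"roll":0,"gripper":0},{"tx":0,"ty":0,"tz":0.056,"roll":0,"gripper":0},{"tx":0,"ty":0,"tz":0.056,"roll":0,"gripper":0},{"tx":0,"ty":0,"tz":0.056,"roll":0,"gripper":0}]' 40
python3 - <<'E'
from h import *
print(at("scene",285.4,245,.089),at("top",278.7,227,.089))
go(.4785,.161,.15)
E
```

```text
t: 15.45
tool_pos: [0.4716, 0.0005, 0.0442]
ee_rot: [180.0, 0.0, 153.9]
ft_force: [-1.0, -1.3, 5.2]
gripper_width: 0.0254
grip_force: 38.9
[0.47781643 0.16023804] [0.48035531 0.15891711]
shift [ 0.0644  0.1472 -0.1058] pos [0.4716 0.0005 0.0442] rpy [1.7999e+02 3.0000e-02 1.5387e+02] w 0.025432314331457734 F [-1.  -1.3  5.2] t 15.45 r 0.5048596339577962
```

```bash
python3 -m inch '[{"tx":0,"ty":0,"tz":-0.02,"roll":0,"gripper":0},{"tx":0,"ty":0,"tz":-0.06,"roll":0,"gripper":0},{"tx":0,"ty":0,"tz":-0.1,"roll":0,"gripper":0},{"tx":0.008,"ty":0.018,"tz":-0.12,"roll":0,"gripper":0},{"tx":0.026,"ty":0.06,"tz":-0.12,"roll":0,"gripper":0},{"tx":0.045,"ty":0.105,"tz":-0.12,"roll":0,"gripper":0},{"tx":0.06,"ty":0.138,"tz":-0.12,"roll":0,"gripper":0},{"tx":0.064,"ty":0.1475,"tz":-0.12,"roll":0,"gripper":0},{"tx":0.064,"ty":0.1475,"tz":-0.105,"roll":0,"gripper":0},{"tx":0.064,"ty":0.1475,"tz":-0.095,"roll":0,"gripper":0}]' 40
python3 - <<'E'
from h import *
go(.479,.161,.104)
E
```

```text
t: 16.7
tool_pos: [0.4784, 0.1604, 0.1381]
ee_rot: [-179.9, -0.0, 153.8]
ft_force: [-0.6, -0.2, -2.1]
gripper_width: 0.0255
grip_force: 39.8
shift [-0.0003  0.0009  0.0341] pos [0.4784 0.1604 0.1381] rpy [-1.7993e+02 -3.0000e-02  1.5385e+02] w 0.025505761287058098 F [-0.6 -0.2 -2.1] t 16.7 r 0.5053335532101544
```

```bash
python3 -m inch '[{"tx":0,"ty":0.0005,"tz":0.01,"roll":0,"gripper":0},{"tx":0,"ty":0.0005,"tz":0.018,"roll":0,"gripper":0},{"tx":0,"ty":0.0005,"tz":0.022,"roll":0,"gripper":0},{"tx":0,"ty":0.0005,"tz":0.024,"roll":0,"gripper":0},{"tx":0,"ty":0.0005,"tz":0.026,"roll":0,"gripper":0},{"tx":0,"ty":0.0005,"tz":0.028,"roll":0,"gripper":0},{"tx":0,"ty":0.0005,"tz":0.03,"roll":0,"gripper":0},{"tx":0,"ty":0.0005,"tz":0.032,"roll":0,"gripper":0},{"tx":0,"ty":0.0005,"tz":0.033,"roll":0,"gripper":0},{"tx":0,"ty":0.0005,"tz":0.0335,"roll":0,"gripper":0}]' 40
```

```text
t: 17.95
tool_pos: [0.4791, 0.1616, 0.1053]
ee_rot: [-180.0, -0.0, 153.9]
ft_force: [-0.3, -0.1, -2.0]
gripper_width: 0.0253
grip_force: 39.8
```

Lower the last 1.2 mm, release, rise.

```bash
python3 -m inch '[{"tx":0,"ty":0,"tz":0.0005,"roll":0,"gripper":0},{"tx":0,"ty":0,"tz":0.001,"roll":0,"gripper":0},{"tx":0,"ty":0,"tz":0.0012,"roll":0,"gripper":0},{"tx":0,"ty":0,"tz":0.0012,"roll":0,"gripper":0},{"tx":0,"ty":0,"tz":0.0012,"roll":0,"gripper":0.4},{"tx":0,"ty":0,"tz":0.0012,"roll":0,"gripper":0.7},{"tx":0,"ty":0,"tz":0.0012,"roll":0,"gripper":1},{"tx":0,"ty":0,"tz":0.0012,"roll":0,"gripper":1},{"tx":0,"ty":0,"tz":-0.03,"roll":0,"gripper":1},{"tx":0,"ty":0,"tz":-0.065,"roll":0,"gripper":1}]' 40
python3 - <<'E'
from h import *
go(.5008,-.1565,.17)
E
```

```text
t: 19.2
tool_pos: [0.4786, 0.1615, 0.1706]
ee_rot: [-179.9, -0.1, 153.9]
ft_force: [1.3, 0.2, -0.0]
gripper_width: 0.0853
grip_force: 0.0
shift [-0.1599 -0.2757  0.0008] pos [0.4786 0.1615 0.1706] rpy [-1.7993e+02 -6.0000e-02  1.5388e+02] w 0.08530607732390028 F [ 1.3  0.2 -0. ] t 19.2 r 0.5246836094257186
```

```bash
python3 -m inch '[{"tx":-0.01,"ty":-0.018,"tz":0,"roll":0,"gripper":1},{"tx":-0.035,"ty":-0.06,"tz":0,"roll":0,"gripper":1},{"tx":-0.06,"ty":-0.105,"tz":0,"roll":0,"gripper":1},{"tx":-0.088,"ty":-0.15,"tz":0,"roll":0,"gripper":1},{"tx":-0.115,"ty":-0.198,"tz":0,"roll":0,"gripper":1},{"tx":-0.14,"ty":-0.24,"tz":0,"roll":0,"gripper":1},{"tx":-0.155,"ty":-0.268,"tz":0,"roll":0,"gripper":1},{"tx":-0.16,"ty":-0.276,"tz":0,"roll":0,"gripper":1},{"tx":-0.16,"ty":-0.276,"tz":0.01,"roll":0,"gripper":1},{"tx":-0.16,"ty":-0.276,"tz":0.02,"roll":0,"gripper":1}]' 40
python3 - <<'E'
from h import *
from station import env
go(.5008,-.1565,.104)
print(env.get_state()["joint_pos"].round(0))
E
```

```text
t: 20.45
tool_pos: [0.5012, -0.1549, 0.1494]
ee_rot: [180.0, -0.0, 154.0]
ft_force: [-0.2, 0.1, -0.8]
gripper_width: 0.0854
grip_force: 0.0
shift [-0.0004 -0.0016  0.0454] pos [ 0.5012 -0.1549  0.1494] rpy [ 1.7997e+02 -4.0000e-02  1.5400e+02] w 0.0854415957701605 F [-0.2  0.1 -0.8] t 20.45 r 0.5246836094257186
[  6.  26.   8. 111.  -5.  43.  82.]
```

```bash
python3 -m inch '[{"tx":0,"ty":-0.0005,"tz":0.02,"roll":0,"gripper":1},{"tx":0,"ty":-0.0005,"tz":0.035,"roll":0,"gripper":1},{"tx":0,"ty":-0.0005,"tz":0.044,"roll":0,"gripper":1},{"tx":0,"ty":-0.0005,"tz":0.046,"roll":0,"gripper":1},{"tx":0,"ty":-0.0005,"tz":0.046,"roll":0,"gripper":0.5},{"tx":0,"ty":-0.0005,"tz":0.046,"roll":0,"gripper":0.3},{"tx":0,"ty":-0.0005,"tz":0.046,"roll":0,"gripper":0},{"tx":0,"ty":-0.0005,"tz":0.046,"roll":0,"gripper":0},{"tx":0,"ty":-0.0005,"tz":0.046,"roll":0,"gripper":0},{"tx":0,"ty":-0.0005,"tz":0.046,"roll":0,"gripper":0}]' 40
python3 - <<'E'
from h import *
go(.4705,-.001,.05)
E
```

```text
t: 21.7
tool_pos: [0.5012, -0.1572, 0.1048]
ee_rot: [180.0, 0.0, 153.9]
ft_force: [-2.0, -0.1, 5.6]
gripper_width: 0.0253
grip_force: 39.0
shift [0.0964 0.1267 0.0548] pos [ 0.5012 -0.1572  0.1048] rpy [1.7999e+02 4.0000e-02 1.5388e+02] w 0.02525458882763129 F [-2.  -0.1  5.6] t 21.7 r 0.47050106269805597
```

```bash
python3 -m inch '[{"tx":0,"ty":0,"tz":-0.02,"roll":0,"gripper":0},{"tx":0,"ty":0,"tz":-0.05,"roll":0,"gripper":0},{"tx":0.01,"ty":0.013,"tz":-0.06,"roll":0,"gripper":0},{"tx":0.04,"ty":0.052,"tz":-0.06,"roll":0,"gripper":0},{"tx":0.07,"ty":0.092,"tz":-0.05,"roll":0,"gripper":0},{"tx":0.09,"ty":0.118,"tz":-0.04,"roll":0,"gripper":0},{"tx":0.0965,"ty":0.127,"tz":-0.01,"roll":0,"gripper":0},{"tx":0.0965,"ty":0.127,"tz":0.025,"roll":0,"gripper":0},{"tx":0.0965,"ty":0.127,"tz":0.05,"roll":0,"gripper":0},{"tx":0.0965,"ty":0.127,"tz":0.056,"roll":0,"gripper":0}]' 40
python3 - <<'E'
from h import *
go(.4705,-.001,.0448)
E
```

```text
t: 22.95
tool_pos: [0.4685, 0.0004, 0.0467]
ee_rot: [-179.9, -0.2, 153.9]
ft_force: [0.5, -0.1, -1.5]
gripper_width: 0.0252
grip_force: 39.5
shift [-0.0024 -0.0004  0.0019] pos [4.685e-01 4.000e-04 4.670e-02] rpy [-179.91   -0.18  153.94] w 0.025226750431897652 F [ 0.5 -0.1 -1.5] t 22.95 r 0.47050106269805597
```

```bash
python3 -m inch '[{"tx":0,"ty":0,"tz":0.001,"roll":0,"gripper":0},{"tx":0,"ty":0,"tz":0.002,"roll":0,"gripper":0},{"tx":0,"ty":0,"tz":0.003,"roll":0,"gripper":0},{"tx":0,"ty":0,"tz":0.0035,"roll":0,"gripper":0},{"tx":0,"ty":0,"tz":0.004,"roll":0,"gripper":0},{"tx":0,"ty":0,"tz":0.004,"roll":0,"gripper":0},{"tx":0,"ty":0,"tz":0.004,"roll":0,"gripper":0},{"tx":0,"ty":0,"tz":0.004,"roll":0,"gripper":0},{"tx":0,"ty":0,"tz":0.004,"roll":0,"gripper":0},{"tx":0,"ty":0,"tz":0.004,"roll":0,"gripper":0}]' 40
```

```text
t: 24.2
tool_pos: [0.4705, -0.0005, 0.0448]
ee_rot: [180.0, 0.0, 153.9]
ft_force: [-1.1, -0.2, 5.8]
gripper_width: 0.0254
grip_force: 40.3
```

In contact with 6 N. Release, rise.

```bash
python3 -m inch '[{"tx":0,"ty":0,"tz":0,"roll":0,"gripper":0},{"tx":0,"ty":0,"tz":0,"roll":0,"gripper":0.4},{"tx":0,"ty":0,"tz":0,"roll":0,"gripper":0.7},{"tx":0,"ty":0,"tz":0,"roll":0,"gripper":1},{"tx":0,"ty":0,"tz":0,"roll":0,"gripper":1},{"tx":0,"ty":0,"tz":-0.03,"roll":0,"gripper":1},{"tx":0,"ty":0,"tz":-0.07,"roll":0,"gripper":1},{"tx":0,"ty":0,"tz":-0.11,"roll":0,"gripper":1},{"tx":0,"ty":0,"tz":-0.125,"roll":0,"gripper":1},{"tx":0,"ty":0,"tz":-0.125,"roll":0,"gripper":1}]' 40
python3 - <<'E'
from h import *
go(.4042,-.3335,.17)
E
```

```text
t: 25.45
tool_pos: [0.4709, -0.0005, 0.1702]
ee_rot: [179.9, 0.1, 153.9]
ft_force: [-0.8, -0.1, -0.5]
gripper_width: 0.0853
grip_force: 0.0
shift [-8.670e-02 -3.284e-01 -1.000e-04] pos [ 0.4709 -0.0005  0.1702] rpy [1.7992e+02 1.2000e-01 1.5389e+02] w 0.08530251036760945 F [-0.8 -0.1 -0.5] t 25.45 r 0.5240227953057004
```

```bash
python3 -m inch '[{"tx":-0.005,"ty":-0.02,"tz":0,"roll":0,"gripper":1},{"tx":-0.017,"ty":-0.065,"tz":0,"roll":0,"gripper":1},{"tx":-0.03,"ty":-0.115,"tz":0,"roll":0,"gripper":1},{"tx":-0.044,"ty":-0.165,"tz":0,"roll":0,"gripper":1},{"tx":-0.057,"ty":-0.215,"tz":0,"roll":0,"gripper":1},{"tx":-0.07,"ty":-0.265,"tz":0,"roll":0,"gripper":1},{"tx":-0.08,"ty":-0.305,"tz":0,"roll":0,"gripper":1},{"tx":-0.086,"ty":-0.324,"tz":0,"roll":0,"gripper":1},{"tx":-0.0865,"ty":-0.3285,"tz":0.01,"roll":0,"gripper":1},{"tx":-0.0865,"ty":-0.3285,"tz":0.02,"roll":0,"gripper":1}]' 40
python3 - <<'E'
from h import *
from station import env
import cv2
a=env.get_image("top")["color"][:,:,::-1];i=env.get_image("scene")["color"][:,:,::-1]
def t(i,c,h=25,k=8):
    return cv2.resize(i[c[1]-h:c[1]+h,c[0]-h:c[0]+h],None,fx=k,fy=k,interpolation=cv2.INTER_CUBIC)
m=np.hstack([t(a,(391,224)),t(i,(364,210),25)])
cv2.imwrite("pics/s5.png",m)
go(.4042,-.3335,.104)
print(env.get_state()["joint_pos"].round(0))
E
```

```text
t: 26.7
tool_pos: [0.4035, -0.3321, 0.148]
ee_rot: [180.0, -0.1, 154.0]
ft_force: [-0.2, 0.4, -1.0]
gripper_width: 0.0856
grip_force: 0.0
shift [-0.0019 -0.0015  0.0436] pos [ 0.4033 -0.3314  0.1477] rpy [ 1.7994e+02 -1.7000e-01  1.5401e+02] w 0.08540817897249417 F [0.8 0.6 0.3] t 26.8 r 0.5240227953057004
[ 27.  26.  11. 112.  -7.  43. 106.]
```

View pics/s5.png

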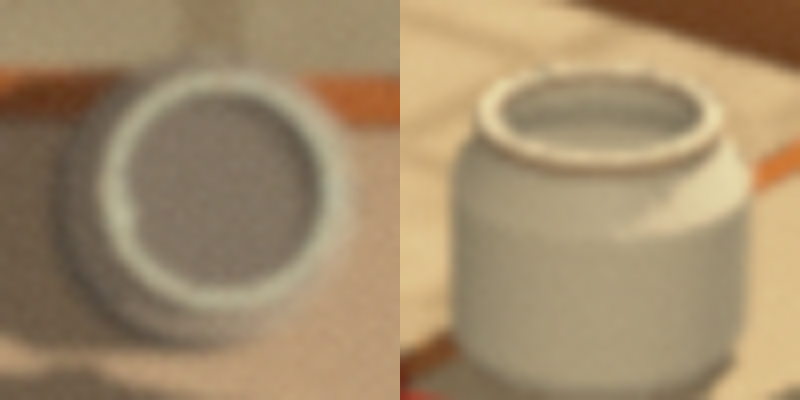

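```bash
python3 -m inch '[{"tx":0,"ty":0,"tz":0.02,"roll":0,"gripper":1},{"tx":0,"ty":0,"tz":0.035,"roll":0,"gripper":1},{"tx":0,"ty":0,"tz":0.044,"roll":0,"gripper":1},{"tx":0,"ty":0,"tz":0.046,"roll":0,"gripper":1},{"tx":0,"ty":0,"tz":0.046,"roll":0,"gripper":0.5},{"tx":0,"ty":0,"tz":0.046,"roll":0,"gripper":0.3},{"tx":0,"ty":0,"tz":0.046,"roll":0,"gripper":0},{"tx":0,"ty":0,"tz":0.046,"roll":0,"gripper":0},{"tx":0,"ty":0,"tz":0.046,"roll":0,"gripper":0},{"tx":0,"ty":0,"tz":0.046,"roll":0,"gripper":0}]' 40
python3 - <<'E'
from h import *
go(.5012,-.157,.14)
print(at("top",393.1,222.2,.09))
E
```

```text
t: 28.05
tool_pos: [0.4035, -0.3337, 0.1038]
ee_rot: [-180.0, 0.0, 153.9]
ft_force: [-1.2, 1.0, 5.4]
gripper_width: 0.0258
grip_force: 39.0
shift [-0.01    0.2017 -0.0363] pos [ 0.4035 -0.3337  0.1038] rpy [-1.8000e+02  4.0000e-02  1.5388e+02] w 0.025751181333181196 F [-1.2  1.   5.4] t 28.05 r 0.5252146608768646
[ 0.50156936 -0.15756523]
```

```bash
python3 -m inch '[{"tx":0,"ty":0,"tz":-0.01,"roll":0,"gripper":0},{"tx":0,"ty":0,"tz":-0.035,"roll":0,"gripper":0},{"tx":0,"ty":0.01,"tz":-0.065,"roll":0,"gripper":0},{"tx":-0.002,"ty":0.045,"tz":-0.07,"roll":0,"gripper":0},{"tx":-0.004,"ty":0.09,"tz":-0.07,"roll":0,"gripper":0},{"tx":-0.007,"ty":0.135,"tz":-0.07,"roll":0,"gripper":0},{"tx":-0.009,"ty":0.175,"tz":-0.065,"roll":0,"gripper":0},{"tx":-0.01,"ty":0.197,"tz":-0.055,"roll":0,"gripper":0},{"tx":-0.01,"ty":0.2015,"tz":-0.045,"roll":0,"gripper":0},{"tx":-0.01,"ty":0.2015,"tz":-0.035,"roll":0,"gripper":0}]' 40
python3 - <<'E'
from h import *
go(.5012,-.157,.104)
E
```

```text
t: 29.3
tool_pos: [0.5006, -0.1577, 0.1379]
ee_rot: [-180.0, -0.0, 153.9]
ft_force: [0.1, -0.7, -1.5]
gripper_width: 0.025
grip_force: 39.5
shift [-0.0003  0.0009  0.0339] pos [ 0.5006 -0.1577  0.1379] rpy [-1.7997e+02 -1.0000e-02  1.5387e+02] w 0.025037102873773125 F [ 0.1 -0.7 -1.5] t 29.3 r 0.5252146608768646
```

```bash
python3 -m inch '[{"tx":0,"ty":0,"tz":0.01,"roll":0,"gripper":0},{"tx":0,"ty":0,"tz":0.018,"roll":0,"gripper":0},{"tx":0,"ty":0,"tz":0.022,"roll":0,"gripper":0},{"tx":0,"ty":0,"tz":0.024,"roll":0,"gripper":0},{"tx":0,"ty":0,"tz":0.026,"roll":0,"gripper":0},{"tx":0,"ty":0,"tz":0.028,"roll":0,"gripper":0},{"tx":0,"ty":0,"tz":0.03,"roll":0,"gripper":0},{"tx":0,"ty":0,"tz":0.032,"roll":0,"gripper":0},{"tx":0,"ty":0,"tz":0.0335,"roll":0,"gripper":0},{"tx":0,"ty":0,"tz":0.034,"roll":0,"gripper":0}]' 40
```

```text
t: 30.55
tool_pos: [0.501, -0.1571, 0.1042]
ee_rot: [-180.0, -0.0, 153.9]
ft_force: [-0.5, 0.3, -1.5]
gripper_width: 0.0251
grip_force: 39.5
```

Free descent to .1042 (home is .1038). Release and rise.

```bash
python3 -m inch '[{"tx":0,"ty":0,"tz":0.0003,"roll":0,"gripper":0},{"tx":0,"ty":0,"tz":0.0005,"roll":0,"gripper":0},{"tx":0,"ty":0,"tz":0.0005,"roll":0,"gripper":0},{"tx":0,"ty":0,"tz":0.0005,"roll":0,"gripper":0},{"tx":0,"ty":0,"tz":0.0005,"roll":0,"gripper":0.4},{"tx":0,"ty":0,"tz":0.0005,"roll":0,"gripper":0.7},{"tx":0,"ty":0,"tz":0.0005,"roll":0,"gripper":1},{"tx":0,"ty":0,"tz":0.0005,"roll":0,"gripper":1},{"tx":0,"ty":0,"tz":-0.03,"roll":0,"gripper":1},{"tx":0,"ty":0,"tz":-0.065,"roll":0,"gripper":1}]' 40
python3 - <<'E'
from h import *
go(.4705,-.0003,.10)
E
```

```text
t: 31.8
tool_pos: [0.5005, -0.157, 0.1696]
ee_rot: [-180.0, -0.1, 153.9]
ft_force: [-0.3, -0.5, 0.2]
gripper_width: 0.0848
grip_force: 0.0
shift [0.0959 0.1275 0.0697] pos [ 0.5005 -0.157   0.1696] rpy [-1.7997e+02 -9.0000e-02  1.5388e+02] w 0.08482416067184644 F [-0.3 -0.5  0.2] t 31.8 r 0.4705000956429233
```

```bash
python3 -m inch '[{"tx":0.01,"ty":0.013,"tz":0,"roll":0,"gripper":1},{"tx":0.035,"ty":0.047,"tz":0,"roll":0,"gripper":1},{"tx":0.065,"ty":0.086,"tz":0,"roll":0,"gripper":1},{"tx":0.09,"ty":0.119,"tz":0,"roll":0,"gripper":1},{"tx":0.096,"ty":0.127,"tz":0.01,"roll":0,"gripper":1},{"tx":0.096,"ty":0.127,"tz":0.04,"roll":0,"gripper":1},{"tx":0.096,"ty":0.127,"tz":0.07,"roll":0,"gripper":1},{"tx":0.096,"ty":0.127,"tz":0.09,"roll":0,"gripper":1},{"tx":0.096,"ty":0.127,"tz":0.1,"roll":0,"gripper":1},{"tx":0.096,"ty":0.127,"tz":0.1,"roll":0,"gripper":1}]' 40
python3 - <<'E'
from h import *
from station import env
import cv2
a=env.get_image("top")["color"][:,:,::-1];i=env.get_image("scene")["color"][:,:,::-1]
def t(i,c,h=25,k=8):
    return cv2.resize(i[c[1]-h:c[1]+h,c[0]-h:c[0]+h],None,fx=k,fy=k,interpolation=cv2.INTER_CUBIC)
m=np.vstack([np.hstack([t(a,(453,259),25,6),t(i,(430,199),25,6)]),np.hstack([t(a,(391,224),25,6),t(i,(364,210),30,5)])])
cv2.imwrite("pics/s6.png",cv2.convertScaleAbs(m,alpha=1.3))
go(.4705,-.0003,.0447)
E
```

```text
t: 33.05
tool_pos: [0.4703, -0.0011, 0.0687]
ee_rot: [-179.9, -0.1, 153.9]
ft_force: [-0.2, 0.3, 0.4]
gripper_width: 0.0857
grip_force: 0.0
shift [0.0007 0.0004 0.025 ] pos [ 0.471  -0.001   0.0697] rpy [1.7999e+02 3.0000e-02 1.5386e+02] w 0.08545428635451863 F [-0.  -0.6 -0.5] t 33.15 r 0.4705000956429233
```

View pics/s6.png

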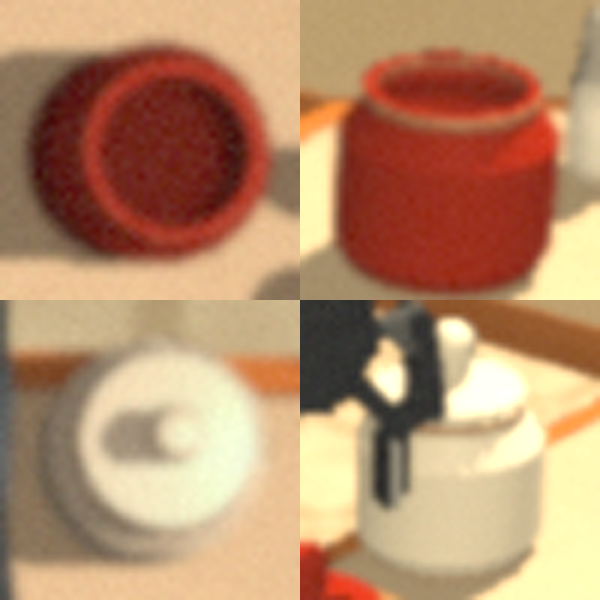

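```bash
python3 -m inch '[{"tx":0,"ty":0,"tz":0.01,"roll":0,"gripper":1},{"tx":0,"ty":0,"tz":0.02,"roll":0,"gripper":1},{"tx":0,"ty":0,"tz":0.025,"roll":0,"gripper":1},{"tx":0,"ty":0,"tz":0.025,"roll":0,"gripper":1},{"tx":0,"ty":0,"tz":0.025,"roll":0,"gripper":0.5},{"tx":0,"ty":0,"tz":0.025,"roll":0,"gripper":0.3},{"tx":0,"ty":0,"tz":0.025,"roll":0,"gripper":0},{"tx":0,"ty":0,"tz":0.025,"roll":0,"gripper":0},{"tx":0,"ty":0,"tz":0.025,"roll":0,"gripper":0},{"tx":0,"ty":0,"tz":0.025,"roll":0,"gripper":0}]' 40
python3 - <<'E'
from h import *
print(at("top",456.3,258.9,.089))
go(.4039,-.3328,.15)
E
```

```text
t: 34.4
tool_pos: [0.4709, -0.0007, 0.0446]
ee_rot: [180.0, 0.0, 153.9]
ft_force: [-1.1, -0.8, 6.2]
gripper_width: 0.0254
grip_force: 39.0
[ 0.40431265 -0.33369411]
shift [-0.0861 -0.3276 -0.1055] pos [ 0.4709 -0.0007  0.0446] rpy [1.7998e+02 2.0000e-02 1.5389e+02] w 0.02540499363380915 F [-1.1 -0.8  6.2] t 34.4 r 0.5233460136468032
```

```bash
python3 -m inch '[{"tx":0,"ty":0,"tz":-0.02,"roll":0,"gripper":0},{"tx":0,"ty":0,"tz":-0.06,"roll":0,"gripper":0},{"tx":0,"ty":0,"tz":-0.11,"roll":0,"gripper":0},{"tx":-0.005,"ty":-0.02,"tz":-0.14,"roll":0,"gripper":0},{"tx":-0.018,"ty":-0.068,"tz":-0.14,"roll":0,"gripper":0},{"tx":-0.032,"ty":-0.12,"tz":-0.14,"roll":0,"gripper":0},{"tx":-0.046,"ty":-0.175,"tz":-0.14,"roll":0,"gripper":0},{"tx":-0.06,"ty":-0.228,"tz":-0.14,"roll":0,"gripper":0},{"tx":-0.074,"ty":-0.28,"tz":-0.14,"roll":0,"gripper":0},{"tx":-0.084,"ty":-0.318,"tz":-0.14,"roll":0,"gripper":0}]' 40
python3 - <<'E'
from h import *
go(.404,-.3335,.14)
E
```

```text
t: 35.65
tool_pos: [0.4049, -0.3256, 0.1841]
ee_rot: [-180.0, -0.0, 153.8]
ft_force: [0.1, 0.6, -1.6]
gripper_width: 0.0253
grip_force: 39.6
shift [-0.0027 -0.0075  0.0441] pos [ 0.4049 -0.3256  0.1841] rpy [-1.7997e+02 -2.0000e-02  1.5378e+02] w 0.02529407883725724 F [ 0.1  0.6 -1.6] t 35.65 r 0.5238685426707735
```

```bash
python3 -m inch '[{"tx":-0.0025,"ty":-0.008,"tz":0,"roll":0,"gripper":0},{"tx":-0.0025,"ty":-0.010,"tz":0.01,"roll":0,"gripper":0},{"tx":-0.0025,"ty":-0.010,"tz":0.025,"roll":0,"gripper":0},{"tx":-0.0025,"ty":-0.010,"tz":0.04,"roll":0,"gripper":0},{"tx":-0.0025,"ty":-0.010,"tz":0.045,"roll":0,"gripper":0},{"tx":-0.0025,"ty":-0.010,"tz":0.045,"roll":0,"gripper":0},{"tx":-0.0025,"ty":-0.010,"tz":0.045,"roll":0,"gripper":0},{"tx":-0.0025,"ty":-0.010,"tz":0.045,"roll":0,"gripper":0},{"tx":-0.0025,"ty":-0.010,"tz":0.045,"roll":0,"gripper":0},{"tx":-0.0025,"ty":-0.010,"tz":0.045,"roll":0,"gripper":0}]' 40
python3 - <<'E'
from h import *
go(.404,-.3335,.1047)
E
```

```text
t: 36.9
tool_pos: [0.404, -0.3334, 0.1395]
ee_rot: [-180.0, 0.0, 153.9]
ft_force: [0.7, -0.4, -0.6]
gripper_width: 0.0252
grip_force: 39.6
shift [ 0.     -0.0001  0.0348] pos [ 0.404  -0.3334  0.1395] rpy [-1.8000e+02  2.0000e-02  1.5388e+02] w 0.025160631548734005 F [ 0.7 -0.4 -0.6] t 36.9 r 0.5238685426707735
```

```bash
python3 -m inch '[{"tx":0,"ty":0,"tz":0.01,"roll":0,"gripper":0},{"tx":0,"ty":0,"tz":0.018,"roll":0,"gripper":0},{"tx":0,"ty":0,"tz":0.022,"roll":0,"gripper":0},{"tx":0,"ty":0,"tz":0.024,"roll":0,"gripper":0},{"tx":0,"ty":0,"tz":0.026,"roll":0,"gripper":0},{"tx":0,"ty":0,"tz":0.028,"roll":0,"gripper":0},{"tx":0,"ty":0,"tz":0.03,"roll":0,"gripper":0},{"tx":0,"ty":0,"tz":0.032,"roll":0,"gripper":0},{"tx":0,"ty":0,"tz":0.0335,"roll":0,"gripper":0},{"tx":0,"ty":0,"tz":0.0345,"roll":0,"gripper":0}]' 40
```

```text
t: 38.15
tool_pos: [0.404, -0.3333, 0.1047]
ee_rot: [-180.0, -0.0, 153.9]
ft_force: [0.2, 1.3, -0.0]
gripper_width: 0.0256
grip_force: 39.7
```

```bash
python3 -m inch '[{"tx":0,"ty":0,"tz":0.0003,"roll":0,"gripper":0},{"tx":0,"ty":0,"tz":0.0005,"roll":0,"gripper":0},{"tx":0,"ty":0,"tz":0.0005,"roll":0,"gripper":0},{"tx":0,"ty":0,"tz":0.0005,"roll":0,"gripper":0.4},{"tx":0,"ty":0,"tz":0.0005,"roll":0,"gripper":0.7},{"tx":0,"ty":0,"tz":0.0005,"roll":0,"gripper":1},{"tx":0,"ty":0,"tz":0.0005,"roll":0,"gripper":1},{"tx":0,"ty":0,"tz":-0.03,"roll":0,"gripper":1},{"tx":0,"ty":0,"tz":-0.07,"roll":0,"gripper":1},{"tx":0,"ty":0,"tz":-0.11,"roll":0,"gripper":1}]' 40
python3 -m inch '[{"tx":0,"ty":0.01,"tz":-0.01,"roll":0,"gripper":1},{"tx":0,"ty":0.04,"tz":-0.03,"roll":0,"gripper":1},{"tx":0,"ty":0.08,"tz":-0.05,"roll":0,"gripper":1},{"tx":0.01,"ty":0.12,"tz":-0.05,"roll":0,"gripper":1},{"tx":0.02,"ty":0.16,"tz":-0.05,"roll":0,"gripper":1},{"tx":0.03,"ty":0.2,"tz":-0.05,"roll":0,"gripper":1},{"tx":0.04,"ty":0.24,"tz":-0.05,"roll":0,"gripper":1},{"tx":0.05,"ty":0.28,"tz":-0.05,"roll":0,"gripper":1},{"tx":0.055,"ty":0.3,"tz":-0.05,"roll":0,"gripper":1},{"tx":0.055,"ty":0.3,"tz":-0.05,"roll":0,"gripper":1}]'
python3 - <<'E'
from h import *
from station import env
import cv2
a=env.get_image("top")["color"][:,:,::-1];i=env.get_image("scene")["color"][:,:,::-1]
m=np.vstack([cv2.resize(a[195:295,190:490],(690,230)),cv2.resize(i[160:335,200:500],(600,350),interpolation=cv2.INTER_CUBIC) if 0 else cv2.copyMakeBorder(cv2.resize(i[160:335,200:500],(600,350),interpolation=cv2.INTER_CUBIC),0,0,0,90,cv2.BORDER_CONSTANT)])
cv2.imwrite("pics/s7.png",cv2.convertScaleAbs(m,alpha=1.2))
E
```

```text
t: 39.4
tool_pos: [0.4038, -0.3333, 0.2159]
ee_rot: [-180.0, -0.0, 153.9]
ft_force: [-0.4, 0.3, -0.7]
gripper_width: 0.0853
grip_force: 0.0
t: 40.65
tool_pos: [0.4866, -0.0378, 0.264]
ee_rot: [-180.0, -0.1, 154.1]
ft_force: [1.2, -0.1, -0.5]
gripper_width: 0.0853
grip_force: 0.0
```

View pics/s7.png

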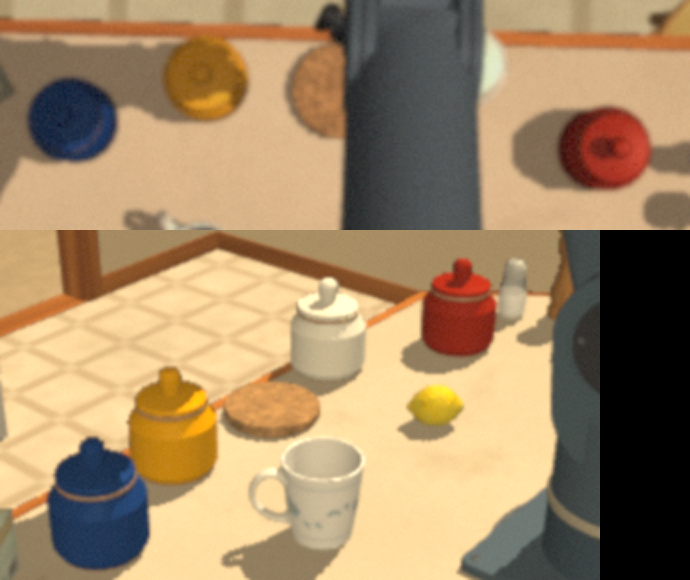

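All four jars carry their own lids, level and fully down; the trivet is empty. Handing in.

```bash
python3 -c "
from station import env
print(env.hand_in())"
```

```text
the job is handed in; nothing more can be done
None
```

All four jars now wear the lid of their own colour, level and fully home in the last camera pictures; the trivet is empty and the job was handed in at about 41 s, with one hard moment: 47 N at the wrist (limit 120 N) when the yellow lid first met the trivet.

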